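Nudge a nut along a fence into its pocket and lock it

TASK

Load the nut-holding plate: without picking it up, nudge the big hexagon nut across the plate against the fence and gently along it until you feel it drop into the round pocket and sit flat there. Then draw the sliding keeper out over the nut until it is fully home against its stop. Push with no more than about 15 N anywhere (gripping the nut or the keeper firmly is already too much), and do not disturb the wood offcut on the plate or the other loose things on the bench.

Things in the scene. Friction and masses are not known exactly. Their poses are not given: they have to be found in the camera images.
- fence: Dark steel fence bar, 260 mm long (y), 50 mm deep (x), 13 mm high, screwed on a plain plywood plate 200 x 320 x 22 mm fixed to the bench (plate top at z = 0.022, reaching 120 mm in front of the fence). Origin: on the fence's upright working face, mid-length, at the plate's top. x: level, from the working face into the fence, away from the robot; y: along the face; z up.
- pocket_line (a point): Point on the plate's top at fence y = 0, 20 mm in front of the working face. The plate's one shallow round pocket (49 mm wide, 8 mm deep, flat dark steel floor, rigid walls) is centred on the line through this point parallel to the fence, but NOT at a measured place: anywhere within 12 mm either way along the fence.
- nut: Loose plain steel hexagon nut, 36 mm across flats, 41.6 mm across corners, 19 mm high, about 120 g, flat on the plate, 65 to 125 mm along the fence to one side or the other of fence y = 0, centre 45 to 80 mm in front of the face, turned any way. Origin: centre of underside. About 0.5 N slides it. In the pocket (any turn) it stands 11 mm proud and the pocket's wall stops it.
- keeper (a joint): How far the keeper is drawn out from the fence over the plate (along fence -x), in m: 0 = right back, 0.036 = home against its stop; starts at 0 to 0.004. About 3 N of friction, no spring. It lies on the fence between two guide strips 22 mm high; its tongue, 40 mm wide and 6 mm thick, runs 13.5 mm above the plate: it clears a seated nut and strikes an unseated one.
- keeper_post (a point): Centre of the top of the keeper's upright round steel post: 12 mm diameter, 30 mm tall above the tongue, its top 49.5 mm above the plate. It moves with the keeper, and stands at fence x = 0.045 minus the joint value, fence y = 0. The tongue reaches 42 mm in front of the post's axis and 13 mm behind it. Meant to be pushed from its far side with a finger.
- offcut: Small loose brown wood offcut, 20 x 42 x 12 mm, lying on the plate at the other end from the nut: a bystander. Origin: centre of its underside.
- sanding_block: Loose cork-faced sanding block, 66 x 110 x 29 mm, on the bench to the right: a bystander. Origin: centre of its underside.
- tape_measure: Loose tape measure, 62 x 81 x 33 mm, on the bench to the right: a bystander. Origin: centre of its underside.
- spanner: Loose steel spanner, 26 x 159 x 8 mm, on the bench behind the plate: a bystander. Origin: centre of its underside.
Not all that is in view belongs to the job. There is more than one size of the nut; the one meant has the size given above.

How it is judged:
By the outcome, as a careful person would: the job done as asked, in the order asked, and still so for the second after the job is handed in, with the robot touching nothing.
It also fails if it takes over 64 s, if anything falls off the work surface, if the arm or the gripper's body presses on something with over 40 N, if the wrist force passes 120 N, or if a joint passes its speed limit or range.

ROBOT

A 6-joint arm with a two-finger parallel gripper is mounted at the origin on a cart in front of the work surface, level with it; the furniture and walls round the work are solid. World frame = base frame: x ahead of the robot, y to its left, z up, the work surface at z = 0. Lengths are in m, angles in degrees, forces in N, time in s.
With the tool pointing down it reaches from about 0.3 to 0.75 m from the base axis. Payload 8.5 kg.
Tool frame: the origin (TCP) lies on the centre line of the jaws, within the pads' length; the fingertips stand 14 mm ahead of it and the grasp point (between the pads) lies 5 mm behind it; z points along the fingers, y is the direction in which the jaws open and shut (so a half turn about z gives the same grasp; the last joint's range is limited). The gripper opens to 85 mm and grips with 20 to 120 N. Pads are 22 mm wide; open, the fingers measure 114 mm over their backs; the gripper's body (76 mm by 85 mm) begins 54 mm behind the grasp point. The pads swing forward as they close: fully open they stand 13 mm farther back than shut.
Start: joints at [64.67, 21.807, 74.336, -0, 83.858, -12.336], TCP at [0.124, 0.536, 0.245] pointing down, gripper open.
Joint ranges: [-178.18, 178.18], [-50.72, 133.34], [12.68, 142.11], [-81.47, 261.47], [9.98, 163.14], [-165.26, 165.26]. Speed limits (degrees/s): [136.94, 136.94, 180, 180, 180, 180].

INTERFACE

Orientations are given as a 3x3 rotation matrix whose columns are the frame's x, y, z axes.
In Python, from rig import env, optics, order, finder gives the robot as it stands.
- The arm moves only by the tool play_rows, never from a script. Its argument "commands" is a list of rows, each an object of numbers: "grip": the closure, from -1 (fully open) to 1 (shut); "x", "y", "z": the shift along the tool's x, y, z in m; "rx", "ry", "rz": the turn, a rotation vector about the tool's x, y, z in rad. A call has 1 to 12 rows; each row shifts and turns the commanded pose from where the row before left it, along the tool's axes as they then stand; what a row does not reach is not made up. A row lasts 1/8 s, in which the tool goes at most 62.5 mm and 10.7 degrees, less where a joint would pass 70% of its speed; a pose out of reach is approached as far as the arm can. A call is refused whole if a number of a shift passes 0.0625 or a number of a turn 0.188, either way. A call with a gripper value outside its range is refused whole. The fingers move at their own pace and stop on an object; "squeeze" is the grip in N (left out, the last holds). Time passes only in rows, so rows that do not move let the fingers close. It gives the time, the measured TCP pose, the force and the opening at its end, in the units of the state.
- env.observe(): the state, without advancing time (a new reading comes with each control period).
- optics.get_image(name): name is "scene" or "top" or "wrist"; returns a dict with "color" (420x560x3 uint8, blue, green, red), "range_z" (420x560 float32, m along the optical axis (not along the pixel's ray), 0 where there is no reading), "fov_y" (degrees; the focal length in pixels is half the picture's height over the tangent of half this angle, whatever the lens; pixels are square), "cx", "cy" (the principal point, pixels), "dist_coeffs" ([k1, k2, p1, p2, k3] as OpenCV has them; the pictures are not rectified), "cam_to_world" (4x4, takes a point from camera to world coordinates). Camera axes: x right, y down, z forward; pixel columns grow to the right and rows downward; lengths in m; the calibration is good to about 2 mm. A picture is of the moment at which its call begins.
- order.close_job(): hands the job in, once; it reports no verdict.
Trained networks look in the newest picture that a camera, given by its name, has taken for a name from the list of things; names that differ only in an ending like _2 or _b are one class to them, and where a whole thing is asked for, a point or a joint stands for the part that bears it (a point fixed in the world has none). Each returns a list of dicts, best first, with "conf" (0 to 1); they miss things now and then, are a little off and sometimes report something else, mostly with a low value. They report only what shows in the picture. A call takes as long as a camera call. They do not tell look-alikes from the thing itself.
- finder.boxes_of(camera, thing): "point" ([x, y, z] in m, in world coordinates, good to about 4 mm: the middle of the surface that is visible of it).
The state is a dict: "time_s": time; "q": joint angles; "qvel": joint speeds; "joint_efforts": joint torques, N m; "position": TCP position; "tool_rot": TCP orientation; "ft_force": force on the tool from outside, world axes, zero at the start; "wrist_torque": the same for the moment, N m; "grip_width": finger opening in m.
Only numpy, scipy, OpenCV 4.12 (cv2) and the standard library are available. Lean on these libraries where they do the work, as an engineer would, in place of code of your own. Each camera call takes 0.05 s, during which the arm holds its last target.

## Working session

There is one attempt and no reset: what is moved stays moved. The work goes in short steps, Python scripts to look and compute and a tool call to move; the robot and the scene stay as the last step left them, time stands still between calls to the robot, and variables do not carry over. Pictures are saved under pics/ and viewed, and the job is handed in when it is done.

Besides the shell and the picture viewer there is one more tool, called after ">>>" as name([rows], argument=value, ...), one row to a line, values as JSON. play_rows: Moves the arm, as the interface text tells. Its arguments: {"type":"object","properties":{"commands":{"type":"array"},"squeeze":{"type":"number"}},"required":["commands"]}

```bash
mkdir -p pics; ls; cat > h.py <<'E'
import numpy as np, cv2
from rig import env, optics, order, finder
def K(im):
    h,w=im['color'].shape[:2]; f=h/2/np.tan(np.radians(im['fov_y'])/2)
    return np.array([[f,0,im['cx']],[0,f,im['cy']],[0,0,1]])
def pts(im):
    h,w=im['color'].shape[:2]
    uv=np.stack(np.meshgrid(np.arange(w),np.arange(h)),-1).reshape(-1,1,2).astype(np.float32)
    n=cv2.undistortPoints(uv,K(im),np.array(im['dist_coeffs'],float)).reshape(h,w,2)
    d=im['range_z']; P=np.dstack([n[...,0]*d,n[...,1]*d,d,np.ones_like(d)])
    return P@np.array(im['cam_to_world']).T
def px(im,P):
    M=np.linalg.inv(np.array(im['cam_to_world'])); r,_=cv2.Rodrigues(M[:3,:3])
    return cv2.projectPoints(np.array(P,float).reshape(-1,3),r,M[:3,3],K(im),np.array(im['dist_coeffs'],float))[0].reshape(-1,2)
def onplane(im,uv,z):
    n=cv2.undistortPoints(np.array(uv,np.float32).reshape(-1,1,2),K(im),np.array(im['dist_coeffs'],float)).reshape(-1,2)
    T=np.array(im['cam_to_world']); d=np.c_[n,np.ones(len(n))]@T[:3,:3].T; o=T[:3,3]
    return o+d*((z-o[2])/d[:,2])[:,None]
E
python3 - <<'E'
from h import *
for c in ('scene','top'):
    im=optics.get_image(c); cv2.imwrite(f'pics/{c}0.png',im['color'])
    print(c,np.round(im['cam_to_world'],3).tolist(),im['fov_y'])
    for t in ('fence','nut','keeper','keeper_post','offcut','sanding_block','tape_measure','spanner'):
        for b in finder.boxes_of(c,t): 
            p=b['point']; print(t,np.round(p,4),round(b['conf'],2),px(im,p).round().tolist())
print(env.observe())
E
```

```text
pics
scene [[0.504, -0.422, 0.754, -0.256], [-0.864, -0.238, 0.444, -0.688], [-0.008, -0.875, -0.484, 0.632], [0.0, 0.0, 0.0, 1.0]] 47.54948627342558
fence [ 0.5781 -0.1124  0.0356] 0.74 [[247.0, 223.0]]
nut [ 0.5036 -0.0178  0.0357] 0.69 [[197.0, 227.0]]
keeper [ 0.5891 -0.1057  0.0431] 0.64 [[247.0, 218.0]]
keeper_post [ 0.5877 -0.1006  0.0419] 0.49 [[245.0, 218.0]]
offcut [ 0.5723 -0.1137  0.0389] 0.71 [[246.0, 223.0]]
sanding_block [ 0.4453 -0.5108  0.0278] 0.79 [[385.0, 312.0]]
tape_measure [ 0.5737 -0.4833  0.0348] 0.85 [[393.0, 269.0]]
spanner [ 0.7587 -0.055   0.0044] 0.65 [[265.0, 200.0]]
top [[0.028, -0.996, 0.088, 0.503], [-0.999, -0.03, -0.02, -0.181], [0.022, -0.088, -0.996, 1.058], [0.0, 0.0, 0.0, 1.0]] 57.06447327412971
fence [ 0.586  -0.1027  0.0354] 0.6 [[243.0, 212.0]]
nut [0.4761 0.157  0.0245] 0.58 [[143.0, 251.0]]
nut [ 0.5927 -0.4677  0.0357] 0.2 [[380.0, 214.0]]
keeper [ 0.5856 -0.0998  0.0442] 0.8 [[241.0, 212.0]]
keeper_post [ 0.5832 -0.1026  0.0397] 0.7 [[243.0, 213.0]]
sanding_block [ 0.4604 -0.4977  0.03  ] 0.83 [[390.0, 264.0]]
tape_measure [ 0.5905 -0.46
[... 227 characters left out ...]
39462266e-05,
        8.38595202e+01, -1.23352478e+01]), 'qvel': array([-0.07758754,  0.01168612, -0.04375283,  0.05517943,  0.04900297,
        0.00175647]), 'joint_efforts': array([-2.24865136e-03, -4.48332238e+01, -2.31461602e+01, -3.37267129e-04,
        6.69500478e-04, -7.23566188e-06]), 'position': array([0.12365384, 0.53588912, 0.24531009]), 'tool_rot': array([[-9.74392680e-01,  2.24853074e-01, -2.55569184e-05],
       [ 2.24853075e-01,  9.74392678e-01, -5.65878811e-05],
       [ 1.21785152e-05, -6.08853688e-05, -9.99999998e-01]]), 'ft_force': array([0.32704057, 0.18732728, 0.18800788]), 'wrist_torque': array([ 0.03841447, -0.00813489,  0.00063997]), 'grip_width': 0.08530554826706681}
```

View pics/scene0.png

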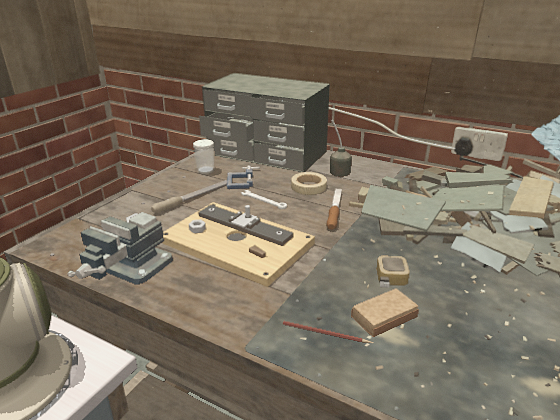

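View pics/top0.png

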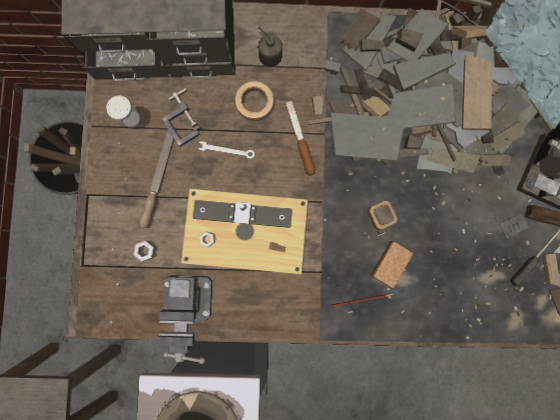

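```bash
python3 - <<'E'
from h import *
im=optics.get_image('top'); np.save('pics/top.npy',pts(im)); 
import pickle; pickle.dump(im,open('top.pkl','wb'))
c=im['color'][180:280,120:320]; cv2.imwrite('pics/crop1.png',cv2.resize(c,None,fx=4,fy=4,interpolation=cv2.INTER_CUBIC))
P=pts(im)
for u,v in [(207,239),(215,245),(143,251),(245,231),(277,247),(190,250),(300,250),(200,211),(285,217),(185,285),(243,212)]: print((u,v),P[v,u,:3].round(4))
s=pickle.dump(optics.get_image('scene'),open('scene.pkl','wb'))
s=pickle.load(open('scene.pkl','rb'))
c=s['color'][190:290,150:330]; cv2.imwrite('pics/crop2.png',cv2.resize(c,None,fx=4.4,fy=4.4,interpolation=cv2.INTER_CUBIC))
E
```

```text
(207, 239) [ 0.5128 -0.009   0.023 ]
(215, 245) [ 0.4974 -0.0306  0.0208]
(143, 251) [ 0.4755  0.1675 -0.0041]
(245, 231) [ 0.5371 -0.109   0.0188]
(277, 247) [ 0.4968 -0.196   0.0286]
(190, 250) [0.4823 0.0354 0.0194]
(300, 250) [ 0.4906 -0.2577  0.0232]
(200, 211) [0.5862 0.0111 0.0332]
(285, 217) [ 0.5768 -0.2149  0.0355]
(185, 285) [0.3988 0.0265 0.1012]
(243, 212) [ 0.5861 -0.1037  0.0433]
```

View pics/crop1.png

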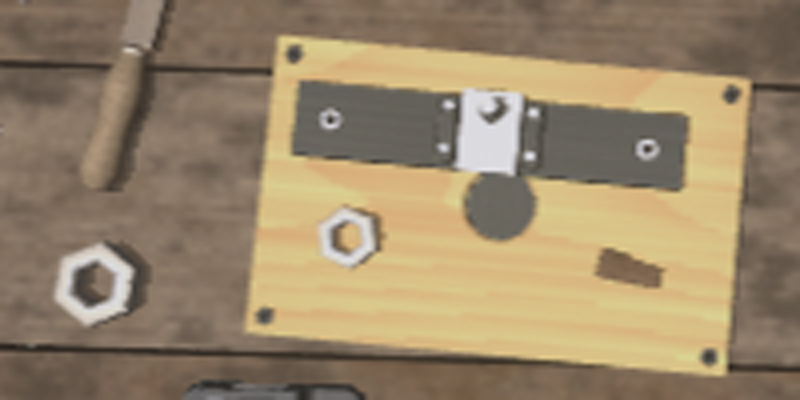

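View pics/crop2.png

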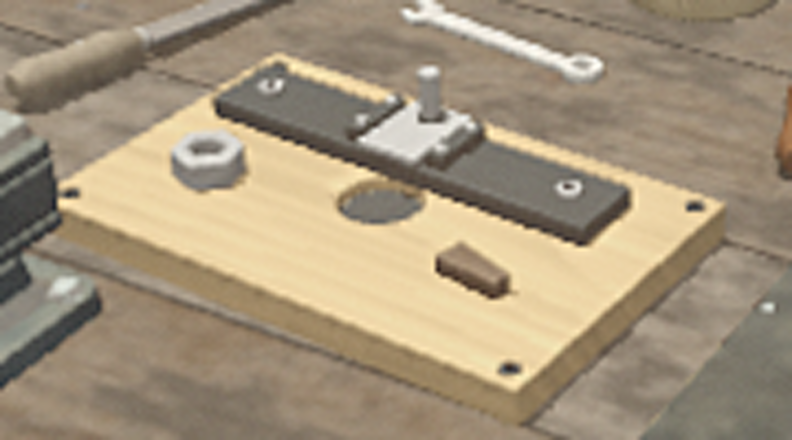

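```bash
python3 - <<'E'
from h import *
import pickle
im=pickle.load(open('top.pkl','rb')); P=pts(im)
f=lambda a:np.array(a,float)/4+np.array([120,180])-0.375
F=onplane(im,f([(299,81),(689,114),(683,190),(292,154)]),0.035); print('fence corners',F.round(4).tolist())
print('plate',onplane(im,f([(278,38),(749,78),(727,375),(247,331)]),0.022).round(4).tolist())
c=(F[2]+F[3])/2; y=F[3]-F[2]; L=np.hypot(*y[:2]); y=y/np.linalg.norm(y); x=np.array([y[1],-y[0],0]); print('len',L,'c',c,'x',x,'y',y, 'depth',np.linalg.norm(F[0]-F[3]))
tofe=lambda p:((p-c)@np.c_[x,y]).round(4).tolist()
pk=onplane(im,f([(500,206),(464,206),(536,206)]),0.022); print('pocket',pk.round(4).tolist(),tofe(pk))
n=onplane(im,f([(347,237)]),0.041); print('nut',n,tofe(n))
n=onplane(im,f([(347,207),(347,267),(318,237),(378,237)]),0.041); print(tofe(n))
print('offcut',tofe(onplane(im,f([(629,268)]),0.034)))
print('bench nut',np.ptp(onplane(im,f([(95,243),(95,326),(55,284),(136,284)]),0.02),axis=0))
print('post',tofe(onplane(im,f([(490,104)]),0.0715)))
# height near
m=(P[...,0]>0.30)&(P[...,0]<0.46)&(P[...,1]>-0.15)&(P[...,1]<0.2)&(P[...,2]>0.05)&(im['range_z']>0)
Q=P[m]; print('tall',Q[:,:3].min(0),Q[:,:3].max(0),len(Q))
m=(P[...,0]>0.62)&(P[...,0]<0.8)&(P[...,1]>-0.35)&(P[...,1]<0.2)&(P[...,2]>0.03)&(im['range_z']>0)
Q=P[m]; print('tallback',Q[:,:3].min(0),Q[:,:3].max(0),len(Q))
E
```

```text
fence corners [[0.6152, 0.027, 0.035], [0.6011, -0.2325, 0.035], [0.5503, -0.2299, 0.035], [0.5666, 0.0293, 0.035]]
plate [[0.6453, 0.0451, 0.022], [0.628, -0.2732, 0.022], [0.4288, -0.2629, 0.022], [0.4491, 0.0561, 0.022]]
len 0.25966680649808327 c [ 0.55845241 -0.10027616  0.035     ] x [ 0.99804562 -0.06248949  0.        ] y [0.06248949 0.99804562 0.        ] depth 0.04870523782921211
pocket [[0.5367, -0.1082, 0.022], [0.536, -0.0842, 0.022], [0.5374, -0.1323, 0.022]] [[-0.0213, -0.0093], [-0.0234, 0.0146], [-0.0191, -0.0333]]
nut [[ 0.51287169 -0.01037022  0.041     ]] [[-0.0511, 0.0869]]
[[-0.0316, 0.089], [-0.0706, 0.0848], [-0.0528, 0.1057], [-0.0493, 0.0667]]
offcut [[-0.0545, -0.0989]]
bench nut [0.05480769 0.05353452 0.        ]
post [[0.0418, -0.0001]]
tall [ 0.30021975 -0.00249555  0.05000674] [0.41676866 0.07928819 0.12746867] 1427
tallback [ 0.70931572 -0.34986986  0.03011261] [ 0.79906866 -0.25302064  0.06644481] 117
```

>>> play_rows([
  {"rz": -0.167, "grip": 1},
  {"x": -0.034, "y": -0.048},
  {"x": -0.034, "y": -0.048},
  {"x": -0.034, "y": -0.048},
  {"x": -0.034, "y": -0.048},
  {"x": -0.034, "y": -0.048},
  {"x": -0.034, "y": -0.048},
  {"x": -0.034, "y": -0.048},
  {"x": -0.034, "y": -0.048},
  {"x": -0.034, "y": -0.048},
  {"x": -0.034, "y": -0.048},
  {"x": -0.034, "y": -0.048},
], squeeze=20)

```text
invalid input at $.commands[0]: expected keys grip, x, y, z, rx, ry, rz
```

>>> play_rows([
  {"grip": 1, "x": 0, "y": 0, "z": 0, "rx": 0, "ry": 0, "rz": -0.167},
  {"grip": 1, "x": -0.034, "y": -0.048, "z": 0, "rx": 0, "ry": 0, "rz": 0},
  {"grip": 1, "x": -0.034, "y": -0.048, "z": 0, "rx": 0, "ry": 0, "rz": 0},
  {"grip": 1, "x": -0.034, "y": -0.048, "z": 0, "rx": 0, "ry": 0, "rz": 0},
  {"grip": 1, "x": -0.034, "y": -0.048, "z": 0, "rx": 0, "ry": 0, "rz": 0},
  {"grip": 1, "x": -0.034, "y": -0.048, "z": 0, "rx": 0, "ry": 0, "rz": 0},
  {"grip": 1, "x": -0.034, "y": -0.048, "z": 0, "rx": 0, "ry": 0, "rz": 0},
  {"grip": 1, "x": -0.034, "y": -0.048, "z": 0, "rx": 0, "ry": 0, "rz": 0},
  {"grip": 1, "x": -0.034, "y": -0.048, "z": 0, "rx": 0, "ry": 0, "rz": 0},
  {"grip": 1, "x": -0.034, "y": -0.048, "z": 0, "rx": 0, "ry": 0, "rz": 0},
  {"grip": 1, "x": -0.034, "y": -0.048, "z": 0, "rx": 0, "ry": 0, "rz": 0},
  {"grip": 1, "x": -0.034, "y": -0.048, "z": 0, "rx": 0, "ry": 0, "rz": 0},
], squeeze=20)

```text
time_s: 2.5
position: [0.4662, -0.0155, 0.2455]
tool_rot: [[-0.998, 0.06, 0.001], [0.06, 0.998, -0.0], [-0.001, 0.0, -1.0]]
ft_force: [0.0, 0.4, 0.4]
grip_width: -0.0002
```

```bash
python3 - <<'E'
from h import *
import pickle
im=optics.get_image('wrist'); pickle.dump(im,open('w1.pkl','wb')); cv2.imwrite('pics/w1.png',im['color'])
print(np.round(im['cam_to_world'],3).tolist(),im['fov_y']); print(env.observe()['position'])
E
```

```text
[[0.06, 0.959, 0.278, 0.396], [0.998, -0.058, -0.016, -0.011], [0.001, 0.279, -0.96, 0.374], [0.0, 0.0, 0.0, 1.0]] 60.0983835340515
[ 0.46955601 -0.02060905  0.24509934]
```

View pics/w1.png

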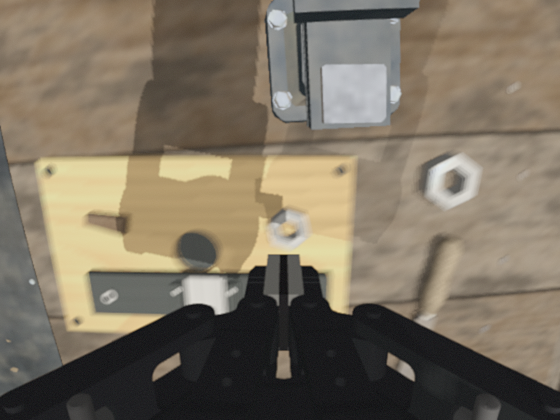

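```bash
python3 - <<'E'
from h import *
import pickle
im=pickle.load(open('w1.pkl','rb')); P=pts(im)
c=np.array([.5585,-.1003]); a=np.radians(3.5); x=np.array([np.cos(a),-np.sin(a)]); y=np.array([np.sin(a),np.cos(a)])
tf=lambda p:((p[...,:2]-c)@np.c_[x,y]).round(4).tolist()
n=onplane(im,[(289,228),(289,209),(289,248)],.041); print('nut',n.round(4).tolist(),tf(n))
k=onplane(im,[(198,249)],.022); print('pocket',k,tf(k))
f=onplane(im,[(90,271),(324,271)],.035); print('fence front',f.round(4).tolist(),tf(f))
pl=onplane(im,[(38,158),(356,154)],.022); print(pl.round(4).tolist(),tf(pl))
for v in (258,262,270,280,300,320,340):
    for u in (255,270,285,300,320): print((u,v),P[v,u,:3].round(3),end=' ')
    print()
c=im['color'][140:340,170:360]; cv2.imwrite('pics/w1c.png',cv2.resize(c,None,fx=3,fy=3,interpolation=cv2.INTER_CUBIC))
E
```

```text
nut [[0.5121, -0.0122, 0.041], [0.4929, -0.0112, 0.041], [0.533, -0.0134, 0.041]] [[-0.0517, 0.0851], [-0.0709, 0.085], [-0.0308, 0.0852]]
pocket [[ 0.53639838 -0.10902978  0.022     ]] [[-0.0215, -0.0101]]
fence front [[0.5502, -0.2249, 0.035], [0.5632, 0.0211, 0.035]] [[-0.0007, -0.1249], [-0.0027, 0.1215]]
[[0.4291, -0.2629, 0.022], [0.4467, 0.0572, 0.022]] [[-0.1193, -0.1702], [-0.1212, 0.1503]]
(255, 258) [ 0.55  -0.05   0.023] (270, 258) [ 0.455 -0.02   0.24 ] (285, 258) [ 0.455 -0.014  0.241] (300, 258) [ 0.553 -0.003  0.022] (320, 258) [0.555 0.019 0.02 ] 
(255, 262) [ 0.555 -0.05   0.022] (270, 262) [ 0.455 -0.02   0.244] (285, 262) [ 0.454 -0.014  0.246] (300, 262) [ 0.455 -0.008  0.245] (320, 262) [0.559 0.018 0.023] 
(255, 270) [ 0.458 -0.026  0.244] (270, 270) [ 0.455 -0.02   0.251] (285, 270) [ 0.455 -0.014  0.25 ] (300, 270) [ 0.455 -0.008  0.251] (320, 270) [0.566 0.018 0.027] 
(255, 280) [ 0.459 -0.026  0.251] (270, 280) [ 0.455 -0.019  0.258] (285, 280) [ 0.455 -0.014  0.259] (300, 280) [ 0.456 -0.009  0.259] (320, 280) [0.573 0.017 0.035] 
(255, 300) [ 0.453 -0.023  0.276] (270, 300) [ 0.454 -0.019  0.274] (285, 300) [ 0.457 -0.014  0.269] (300, 300) [ 0.454 -0.009  0.275] (320, 300) [ 0.455 -0.003  0.274] 
(255, 320) [ 0.453 -0.023  0.286] (270, 320) [ 0.453 -0.018  0.287] (285, 320) [ 0.465 -0.015  0.269] (300, 320) [ 0.454 -0.01   0.286] (320, 320) [ 0.455 -0.004  0.285] 
(255, 340) [ 0.448 -0.021  0.302] (270, 340) [ 0.455 -0.018  0.293] (285, 340) [ 0.472 -0.015  0.27 ] (300, 340) [ 0.45  -0.01   0.301] (320, 340) [ 0.451 -0.006  0.3  ]
```

View pics/w1c.png

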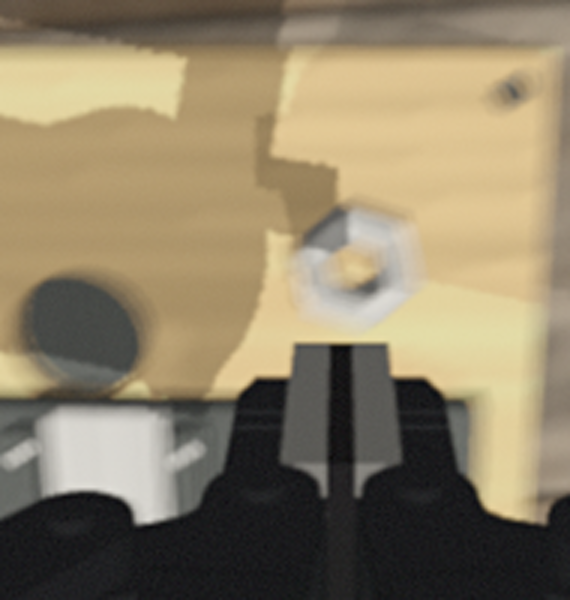

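>>> play_rows([
  {"grip": 0.48, "x": -0.002, "y": 0.012, "z": 0.04, "rx": 0, "ry": 0, "rz": 0},
  {"grip": 0.48, "x": 0, "y": 0, "z": 0.05, "rx": 0, "ry": 0, "rz": 0},
  {"grip": 0.48, "x": 0, "y": 0, "z": 0.05, "rx": 0, "ry": 0, "rz": 0},
  {"grip": 0.48, "x": 0, "y": 0, "z": 0.04, "rx": 0, "ry": 0, "rz": 0},
  {"grip": 0.48, "x": 0, "y": 0, "z": 0, "rx": 0, "ry": 0, "rz": 0},
  {"grip": 0.48, "x": 0, "y": 0, "z": 0, "rx": 0, "ry": 0, "rz": 0},
], squeeze=20)

```text
time_s: 3.3
position: [0.469, -0.0018, 0.0667]
tool_rot: [[-0.998, 0.06, 0.002], [0.06, 0.998, -0.001], [-0.002, -0.0, -1.0]]
ft_force: [-0.4, 0.3, 0.3]
grip_width: 0.0217
```

```bash
python3 - <<'E'
from h import *
import pickle
im=optics.get_image('wrist'); pickle.dump(im,open('w2.pkl','wb')); cv2.imwrite('pics/w2.png',im['color'])
im=optics.get_image('scene'); pickle.dump(im,open('s2.pkl','wb')); cv2.imwrite('pics/s2.png',cv2.resize(im['color'][190:290,150:330],None,fx=4.4,fy=4.4,interpolation=cv2.INTER_CUBIC))
s=env.observe(); print(s['position'],s['ft_force'],s['grip_width'])
E
```

```text
[ 0.46907117 -0.00182779  0.06696596] [-0.27944391  0.2931662   0.04661463] 0.022219265844934426
```

View pics/w2.png

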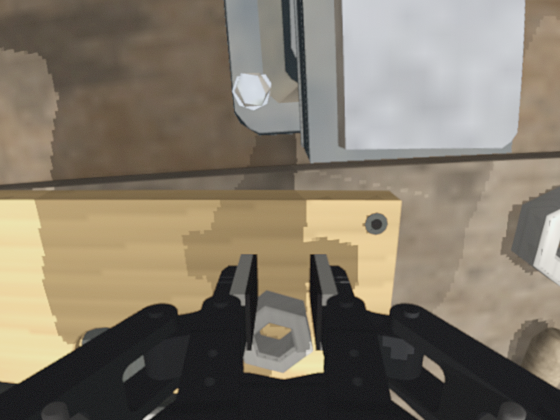

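View pics/s2.png

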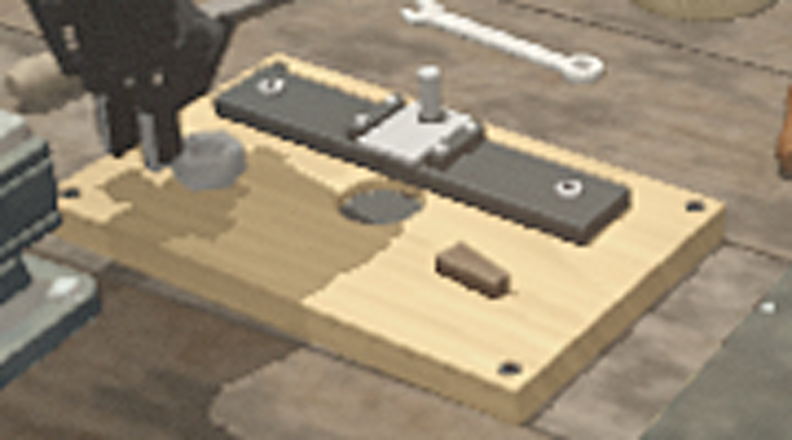

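```bash
python3 - <<'E'
from h import *
import pickle
im=pickle.load(open('w2.pkl','rb')); P=pts(im)
print(im['cam_to_world'].round(4).tolist() if hasattr(im['cam_to_world'],'round') else 0)
for v in (254,256,258,262,270,280,290):
    for u in (239,243,247,252,315,320,325): print(P[v,u,:3].round(3),end=' ')
    print()
# predicted pixel of tip front-lower edge for various lengths
pos=np.array([.46907,-.00183,.06697])
for l in (.006,.009,.012,.014):
    p=pos+np.array([-.998,.06,0])*.011+np.array([.06,.998,0])*.011; p[2]-=l; print(l,px(im,p))
E
```

```text
[[0.0596, 0.9583, 0.2795, 0.3982], [0.9982, -0.0574, -0.0161, 0.0024], [0.0006, 0.2799, -0.96, 0.1955], [0.0, 0.0, 0.0, 1.0]]
[ 0.471 -0.025  0.023] [ 0.457 -0.018  0.056] [ 0.457 -0.016  0.058] [ 0.457 -0.014  0.057] [0.459 0.012 0.057] [0.458 0.014 0.058] [0.459 0.016 0.058] 
[ 0.473 -0.025  0.022] [ 0.457 -0.017  0.06 ] [ 0.457 -0.016  0.059] [ 0.457 -0.014  0.06 ] [0.459 0.012 0.059] [0.459 0.014 0.059] [0.459 0.016 0.059] 
[ 0.474 -0.025  0.022] [ 0.457 -0.017  0.062] [ 0.457 -0.016  0.061] [ 0.457 -0.014  0.061] [0.459 0.012 0.062] [0.459 0.014 0.061] [0.459 0.016 0.062] 
[ 0.457 -0.018  0.066] [ 0.457 -0.017  0.065] [ 0.457 -0.015  0.065] [ 0.458 -0.013  0.064] [0.459 0.011 0.064] [0.458 0.013 0.066] [0.459 0.015 0.065] 
[ 0.457 -0.018  0.072] [ 0.457 -0.016  0.072] [ 0.457 -0.014  0.073] [ 0.457 -0.013  0.073] [0.459 0.011 0.072] [0.458 0.013 0.074] [0.458 0.014 0.073] 
[ 0.457 -0.017  0.081] [ 0.457 -0.015  0.081] [ 0.457 -0.014  0.08 ] [ 0.457 -0.012  0.08 ] [0.459 0.01  0.079] [0.459 0.012 0.08 ] [0.459 0.014 0.08 ] 
[ 0.457 -0.016  0.087] [ 0.457 -0.014  0.088] [ 0.457 -0.013  0.088] [ 0.461 -0.012  0.081] [0.46  0.01  0.085] [0.459 0.011 0.088] [0.459 0.013 0.087] 
0.006 [[310.18539914 258.12189432]]
0.009 [[309.66384895 255.13053271]]
0.012 [[309.16155743 252.25093667]]
0.014 [[308.83688446 250.39029325]]
```

>>> play_rows([
  {"grip": 0.48, "x": -0.004, "y": -0.007, "z": 0.015, "rx": 0, "ry": 0, "rz": 0},
  {"grip": 0.48, "x": 0, "y": 0, "z": 0.012, "rx": 0, "ry": 0, "rz": 0},
  {"grip": 0.48, "x": 0, "y": 0, "z": 0, "rx": 0, "ry": 0, "rz": 0},
  {"grip": 0.48, "x": -0.004, "y": 0, "z": 0, "rx": 0, "ry": 0, "rz": 0},
  {"grip": 0.48, "x": -0.004, "y": 0, "z": 0, "rx": 0, "ry": 0, "rz": 0},
  {"grip": 0.48, "x": -0.004, "y": 0, "z": 0, "rx": 0, "ry": 0, "rz": 0},
  {"grip": 0.48, "x": -0.004, "y": 0, "z": 0, "rx": 0, "ry": 0, "rz": 0},
  {"grip": 0.48, "x": -0.004, "y": 0, "z": 0, "rx": 0, "ry": 0, "rz": 0},
  {"grip": 0.48, "x": -0.004, "y": 0, "z": 0, "rx": 0, "ry": 0, "rz": 0},
], squeeze=20)

```text
time_s: 4.53
position: [0.4959, -0.0103, 0.0383]
tool_rot: [[-0.998, 0.06, -0.0], [0.06, 0.998, 0.0], [0.0, 0.0, -1.0]]
ft_force: [-0.4, -0.7, 0.6]
grip_width: 0.0221
```

```bash
cat > look.py <<'E'
from h import *
import pickle,sys
n=sys.argv[1]
o=[]
for c in sys.argv[2:]:
    im=optics.get_image(c); pickle.dump(im,open(f'{c}_{n}.pkl','wb'))
    I=im['color']
    if c=='top': I=cv2.resize(I[185:280,175:315],None,fx=4,fy=4,interpolation=cv2.INTER_CUBIC)
    if c=='scene': I=cv2.resize(I[190:290,150:330],None,fx=3.5,fy=3.5,interpolation=cv2.INTER_CUBIC)
    cv2.imwrite(f'pics/{c}_{n}.png',I)
s=env.observe(); print(s['time_s'],s['position'].round(4),s['ft_force'].round(2),s['grip_width'])
E
python3 look.py 3 wrist scene
```

```text
4.625 [ 0.4962 -0.0104  0.0383] [ 0.37 -0.24  0.8 ] 0.022132830278608948
```

View pics/wrist_3.png

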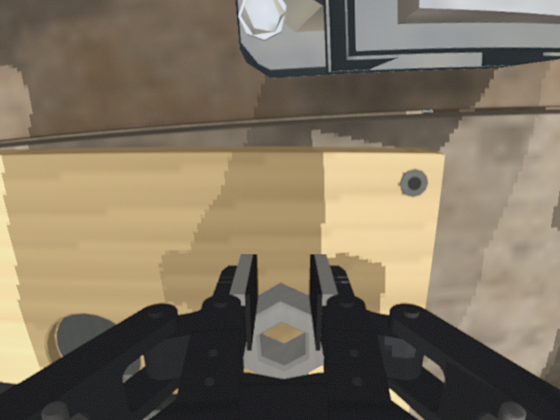

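View pics/scene_3.png

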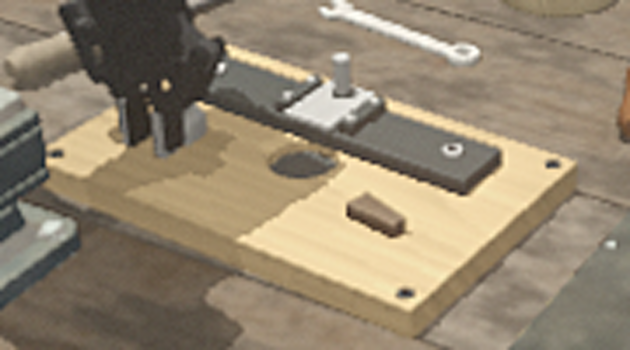

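>>> play_rows([
  {"grip": 0.48, "x": -0.004, "y": 0, "z": 0, "rx": 0, "ry": 0, "rz": 0},
  {"grip": 0.48, "x": -0.004, "y": 0, "z": 0, "rx": 0, "ry": 0, "rz": 0},
  {"grip": 0.48, "x": -0.004, "y": 0, "z": 0, "rx": 0, "ry": 0, "rz": 0},
  {"grip": 0.48, "x": -0.003, "y": 0, "z": 0, "rx": 0, "ry": 0, "rz": 0},
  {"grip": 0.48, "x": -0.001, "y": 0, "z": 0, "rx": 0, "ry": 0, "rz": 0},
], squeeze=20)

```text
time_s: 5.25
position: [0.5118, -0.0113, 0.0383]
tool_rot: [[-0.998, 0.06, 0.0], [0.06, 0.998, -0.0], [-0.0, -0.0, -1.0]]
ft_force: [-0.2, -0.7, 0.5]
grip_width: 0.022
```

>>> play_rows([
  {"grip": 0.48, "x": -0.001, "y": 0, "z": 0, "rx": 0, "ry": 0, "rz": 0},
], squeeze=20)

```text
time_s: 5.38
position: [0.5126, -0.0113, 0.0383]
tool_rot: [[-0.998, 0.06, -0.0], [0.06, 0.998, 0.0], [0.0, 0.0, -1.0]]
ft_force: [-0.6, -0.2, 0.1]
grip_width: 0.0222
```

>>> play_rows([
  {"grip": 0.48, "x": -0.001, "y": 0, "z": 0, "rx": 0, "ry": 0, "rz": 0},
], squeeze=20)

```text
time_s: 5.5
position: [0.5136, -0.0114, 0.0383]
tool_rot: [[-0.998, 0.06, -0.0], [0.06, 0.998, 0.0], [0.0, 0.0, -1.0]]
ft_force: [-0.3, 0.6, -0.4]
grip_width: 0.0223
```

>>> play_rows([
  {"grip": 0.48, "x": -0.001, "y": 0, "z": 0, "rx": 0, "ry": 0, "rz": 0},
  {"grip": 0.48, "x": -0.001, "y": 0, "z": 0, "rx": 0, "ry": 0, "rz": 0},
], squeeze=20)

```text
time_s: 5.75
position: [0.5157, -0.0115, 0.0383]
tool_rot: [[-0.998, 0.06, -0.0], [0.06, 0.998, -0.0], [0.0, -0.0, -1.0]]
ft_force: [-1.3, -0.5, -0.5]
grip_width: 0.0221
```

>>> play_rows([
  {"grip": 0.48, "x": -0.001, "y": 0, "z": 0, "rx": 0, "ry": 0, "rz": 0},
], squeeze=20)

```text
time_s: 5.88
position: [0.5167, -0.0116, 0.0383]
tool_rot: [[-0.998, 0.06, 0.0], [0.06, 0.998, -0.0], [-0.0, -0.0, -1.0]]
ft_force: [-1.0, -0.4, 0.2]
grip_width: 0.0224
```

>>> play_rows([
  {"grip": 0.48, "x": -0.001, "y": 0, "z": 0, "rx": 0, "ry": 0, "rz": 0},
], squeeze=20)

```text
time_s: 6.0
position: [0.5177, -0.0116, 0.0383]
tool_rot: [[-0.998, 0.06, -0.0], [0.06, 0.998, 0.0], [0.0, -0.0, -1.0]]
ft_force: [-1.4, -0.0, -1.1]
grip_width: 0.0221
```

```bash
python3 look.py 4 wrist scene
```

```text
6.1 [ 0.5177 -0.0116  0.0383] [-0.42 -0.85  0.17] 0.02186325621955752
```

View pics/wrist_4.png

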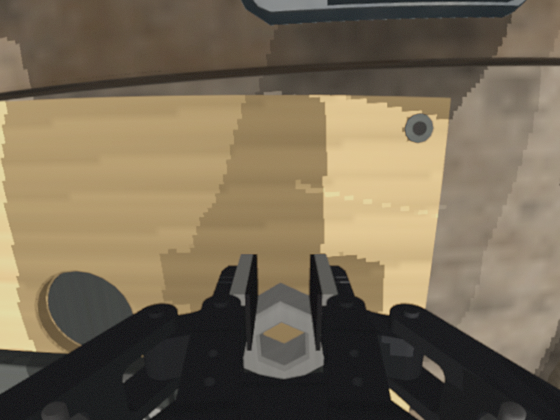

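View pics/scene_4.png

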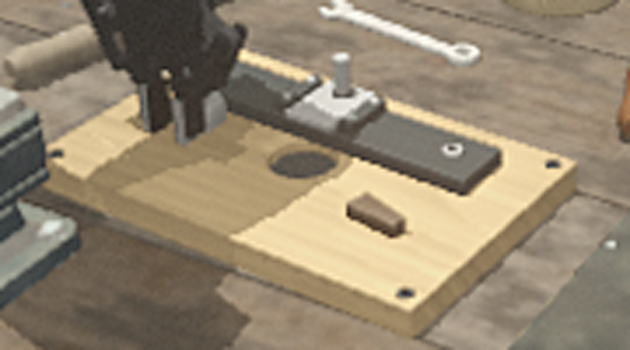

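>>> play_rows([
  {"grip": 0.48, "x": -0.001, "y": 0, "z": 0, "rx": 0, "ry": 0, "rz": 0},
  {"grip": 0.48, "x": -0.001, "y": 0, "z": 0, "rx": 0, "ry": 0, "rz": 0},
], squeeze=20)

```text
time_s: 6.35
position: [0.5182, -0.0115, 0.0381]
tool_rot: [[-0.998, 0.06, -0.004], [0.06, 0.998, 0.0], [0.004, 0.0, -1.0]]
ft_force: [-9.2, 0.5, 5.6]
grip_width: 0.0219
```

```bash
python3 - <<'E'
from h import *
import pickle
im=pickle.load(open('wrist_4.pkl','rb'))
print(onplane(im,[(86,309),(39,300),(133,318)],.022).round(4).tolist())
print(onplane(im,[(283,338),(244,345),(323,345)],.041).round(4).tolist())
print(onplane(im,[(0,350),(40,354)],.035).round(4).tolist())
E
```

```text
[[0.5328, -0.1055, 0.022], [0.5274, -0.1286, 0.022], [0.5383, -0.0833, 0.022]]
[[0.5387, -0.0129, 0.041], [0.5412, -0.0291, 0.041], [0.5432, 0.0034, 0.041]]
[[0.5466, -0.1469, 0.035], [0.5485, -0.1259, 0.035]]
```

>>> play_rows([
  {"grip": 0.48, "x": 0.004, "y": 0, "z": 0, "rx": 0, "ry": 0, "rz": 0},
  {"grip": 0.48, "x": 0.008, "y": 0, "z": 0, "rx": 0, "ry": 0, "rz": 0},
  {"grip": 0.48, "x": 0, "y": 0, "z": -0.04, "rx": 0, "ry": 0, "rz": 0},
  {"grip": 1, "x": -0.033, "y": 0.045, "z": 0, "rx": 0, "ry": 0, "rz": 0},
  {"grip": 1, "x": 0, "y": 0, "z": 0, "rx": 0, "ry": 0, "rz": -0.1},
  {"grip": 1, "x": 0, "y": 0, "z": 0, "rx": 0, "ry": 0, "rz": 0},
  {"grip": 1, "x": 0, "y": 0, "z": 0, "rx": 0, "ry": 0, "rz": 0},
], squeeze=20)

```text
time_s: 7.22
position: [0.543, 0.0316, 0.0783]
tool_rot: [[-0.999, -0.038, -0.0], [-0.038, 0.999, 0.0], [0.0, 0.0, -1.0]]
ft_force: [0.4, -0.1, -0.2]
grip_width: 0.0
```

```bash
python3 look.py 5 wrist top
```

```text
7.325 [0.5431 0.0315 0.0783] [ 0.73  0.66 -0.4 ] -0.00039804541601467814
```

View pics/wrist_5.png

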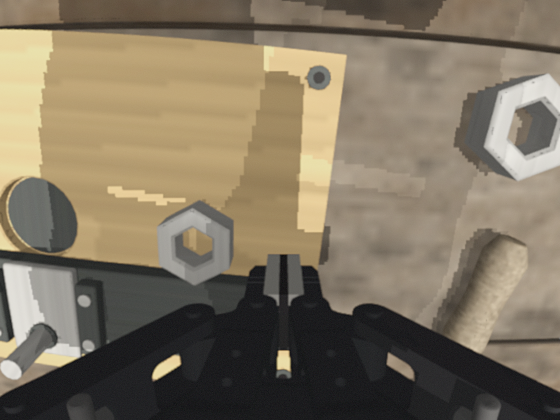

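View pics/top_5.png

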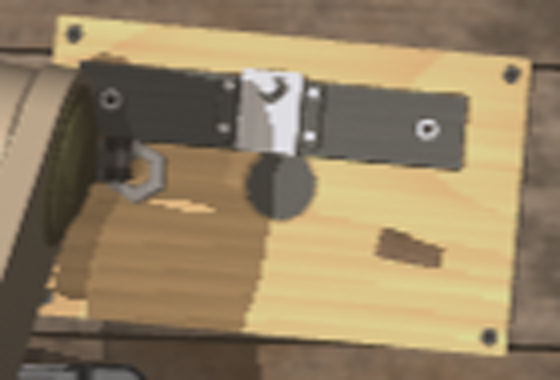

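```bash
python3 - <<'E'
from h import *
import pickle
im=pickle.load(open('wrist_5.pkl','rb'))
k=onplane(im,[(39,216),(4,213),(77,220)],.022);print(k.round(4).tolist())
n=onplane(im,[(196,243),(158,245),(233,238)],.041);print(n.round(4).tolist())
f=onplane(im,[(80,267),(160,275)],.035);print(f.round(4).tolist())
y=np.array([.061,.998,0]); print((n[0]-k[0])@y)
P=pts(im)
for v in (252,254,257,260,265,270,280,290): print([P[v,u,:3].round(3).tolist() for u in (255,275,285,297,312)])
E
```

```text
[[0.5354, -0.1053, 0.022], [0.5345, -0.1272, 0.022], [0.5368, -0.0826, 0.022]]
[[0.5397, -0.0114, 0.041], [0.5416, -0.0305, 0.041], [0.5363, 0.0069, 0.041]]
[[0.5589, -0.0767, 0.035], [0.5612, -0.0328, 0.035]]
0.09396908899292104
[[0.551, 0.017, 0.022], [0.551, 0.028, 0.022], [0.55, 0.033, 0.023], [0.55, 0.04, 0.024], [0.55, 0.048, 0.023]]
[[0.552, 0.017, 0.023], [0.532, 0.028, 0.069], [0.532, 0.032, 0.068], [0.531, 0.037, 0.069], [0.551, 0.048, 0.023]]
[[0.554, 0.017, 0.023], [0.532, 0.028, 0.071], [0.532, 0.032, 0.073], [0.531, 0.037, 0.073], [0.553, 0.048, 0.024]]
[[0.556, 0.017, 0.023], [0.532, 0.028, 0.075], [0.531, 0.032, 0.076], [0.532, 0.037, 0.075], [0.554, 0.048, 0.023]]
[[0.559, 0.017, 0.022], [0.532, 0.028, 0.079], [0.531, 0.032, 0.081], [0.532, 0.037, 0.08], [0.558, 0.048, 0.022]]
[[0.536, 0.02, 0.075], [0.532, 0.028, 0.084], [0.532, 0.032, 0.084], [0.531, 0.036, 0.085], [0.535, 0.043, 0.076]]
[[0.536, 0.021, 0.085], [0.532, 0.028, 0.092], [0.531, 0.032, 0.093], [0.531, 0.036, 0.093], [0.535, 0.042, 0.084]]
[[0.536, 0.021, 0.093], [0.532, 0.029, 0.099], [0.532, 0.032, 0.098], [0.531, 0.036, 0.1], [0.535, 0.042, 0.093]]
```

>>> play_rows([
  {"grip": 1, "x": 0, "y": 0, "z": 0.025, "rx": 0, "ry": 0, "rz": 0},
  {"grip": 1, "x": 0, "y": 0, "z": 0.015, "rx": 0, "ry": 0, "rz": 0},
  {"grip": 1, "x": 0, "y": 0, "z": 0, "rx": 0, "ry": 0, "rz": 0},
  {"grip": 1, "x": 0.0005, "y": -0.005, "z": 0, "rx": 0, "ry": 0, "rz": 0},
  {"grip": 1, "x": 0.0003, "y": -0.003, "z": 0, "rx": 0, "ry": 0, "rz": 0},
  {"grip": 1, "x": 0.0003, "y": -0.003, "z": 0, "rx": 0, "ry": 0, "rz": 0},
  {"grip": 1, "x": 0.0003, "y": -0.003, "z": 0, "rx": 0, "ry": 0, "rz": 0},
  {"grip": 1, "x": 0.0003, "y": -0.003, "z": 0, "rx": 0, "ry": 0, "rz": 0},
  {"grip": 1, "x": 0.0004, "y": -0.004, "z": 0, "rx": 0, "ry": 0, "rz": 0},
  {"grip": 1, "x": 0.0004, "y": -0.004, "z": 0, "rx": 0, "ry": 0, "rz": 0},
], squeeze=20)

```text
time_s: 8.57
position: [0.5416, 0.0067, 0.0383]
tool_rot: [[-0.999, -0.04, -0.0], [-0.04, 0.999, 0.0], [0.0, 0.0, -1.0]]
ft_force: [-1.5, 1.7, 1.0]
grip_width: 0.0001
```

```bash
python3 look.py 6 wrist
```

```text
8.625 [0.5417 0.0062 0.0383] [ 0.62  0.48 -0.12] -0.0001577379676118772
```

View pics/wrist_6.png

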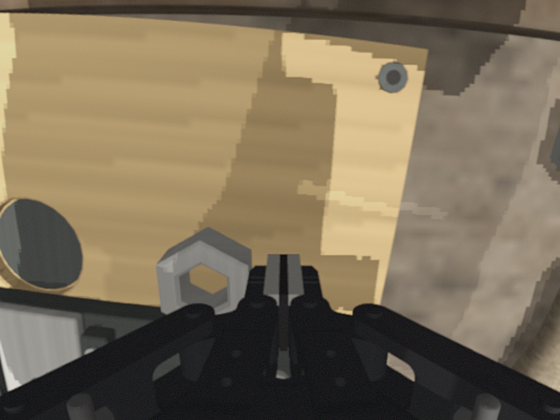

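>>> play_rows([
  {"grip": 1, "x": 0.0004, "y": -0.004, "z": 0, "rx": 0, "ry": 0, "rz": 0},
  {"grip": 1, "x": 0.0004, "y": -0.004, "z": 0, "rx": 0, "ry": 0, "rz": 0},
  {"grip": 1, "x": 0.0004, "y": -0.004, "z": 0, "rx": 0, "ry": 0, "rz": 0},
  {"grip": 1, "x": 0.0004, "y": -0.004, "z": 0, "rx": 0, "ry": 0, "rz": 0},
  {"grip": 1, "x": 0.0004, "y": -0.004, "z": 0, "rx": 0, "ry": 0, "rz": 0},
  {"grip": 1, "x": 0.0004, "y": -0.004, "z": 0, "rx": 0, "ry": 0, "rz": 0},
  {"grip": 1, "x": 0.0004, "y": -0.004, "z": 0, "rx": 0, "ry": 0, "rz": 0},
  {"grip": 1, "x": 0.0004, "y": -0.004, "z": 0, "rx": 0, "ry": 0, "rz": 0},
], squeeze=20)

```text
time_s: 9.62
position: [0.5398, -0.0255, 0.0383]
tool_rot: [[-0.999, -0.04, -0.0], [-0.04, 0.999, 0.0], [0.0, 0.0, -1.0]]
ft_force: [-2.0, 1.4, -0.0]
grip_width: 0.0001
```

```bash
python3 look.py 7 wrist
```

```text
9.675 [ 0.54   -0.026   0.0383] [-0.06 -0.59  0.39] 8.705131017372665e-06
```

View pics/wrist_7.png

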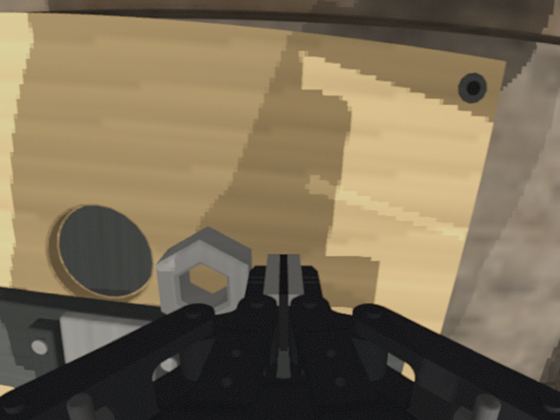

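>>> play_rows([
  {"grip": 1, "x": 0.0004, "y": -0.004, "z": 0, "rx": 0, "ry": 0, "rz": 0},
  {"grip": 1, "x": 0.0004, "y": -0.004, "z": 0, "rx": 0, "ry": 0, "rz": 0},
  {"grip": 1, "x": 0.0004, "y": -0.004, "z": 0, "rx": 0, "ry": 0, "rz": 0},
  {"grip": 1, "x": 0.0004, "y": -0.004, "z": 0, "rx": 0, "ry": 0, "rz": 0},
  {"grip": 1, "x": 0.0004, "y": -0.004, "z": 0, "rx": 0, "ry": 0, "rz": 0},
  {"grip": 1, "x": 0.0004, "y": -0.004, "z": 0, "rx": 0, "ry": 0, "rz": 0},
  {"grip": 1, "x": 0.0004, "y": -0.004, "z": 0, "rx": 0, "ry": 0, "rz": 0},
  {"grip": 1, "x": 0.0004, "y": -0.004, "z": 0, "rx": 0, "ry": 0, "rz": 0},
  {"grip": 1, "x": 0.0004, "y": -0.004, "z": 0, "rx": 0, "ry": 0, "rz": 0},
], squeeze=20)

```text
time_s: 10.8
position: [0.5378, -0.0617, 0.0384]
tool_rot: [[-0.999, -0.04, 0.0], [-0.04, 0.999, -0.0], [-0.0, -0.0, -1.0]]
ft_force: [0.1, 1.7, 0.9]
grip_width: -0.0002
```

```bash
python3 look.py 8 wrist
```

```text
10.85 [ 0.5379 -0.0622  0.0384] [0.24 0.26 0.01] -0.0004386992146782011
```

View pics/wrist_8.png

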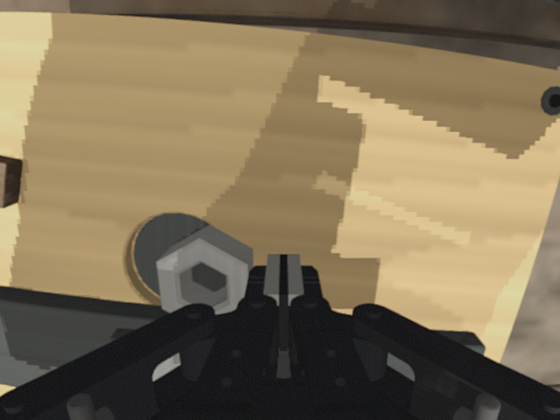

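>>> play_rows([
  {"grip": 1, "x": 0.0002, "y": -0.002, "z": 0, "rx": 0, "ry": 0, "rz": 0},
  {"grip": 1, "x": 0.0002, "y": -0.002, "z": 0, "rx": 0, "ry": 0, "rz": 0},
  {"grip": 1, "x": 0.0002, "y": -0.002, "z": 0, "rx": 0, "ry": 0, "rz": 0},
  {"grip": 1, "x": 0.0001, "y": -0.001, "z": 0, "rx": 0, "ry": 0, "rz": 0},
  {"grip": 1, "x": 0.0001, "y": -0.001, "z": 0, "rx": 0, "ry": 0, "rz": 0},
], squeeze=20)

```text
time_s: 11.48
position: [0.5372, -0.0694, 0.0383]
tool_rot: [[-0.999, -0.04, -0.0], [-0.04, 0.999, 0.0], [0.0, 0.0, -1.0]]
ft_force: [0.2, 0.4, -0.1]
grip_width: -0.0
```

>>> play_rows([
  {"grip": 1, "x": 0.0001, "y": -0.001, "z": 0, "rx": 0, "ry": 0, "rz": 0},
  {"grip": 1, "x": 0.0001, "y": -0.001, "z": 0, "rx": 0, "ry": 0, "rz": 0},
], squeeze=20)

```text
time_s: 11.72
position: [0.5371, -0.0714, 0.0383]
tool_rot: [[-0.999, -0.04, -0.0], [-0.04, 0.999, 0.0], [0.0, 0.0, -1.0]]
ft_force: [1.0, 0.9, -0.0]
grip_width: 0.0004
```

```bash
python3 look.py 9 wrist
```

```text
11.775 [ 0.5371 -0.0715  0.0383] [ 0.83  0.38 -0.57] -0.00013277232155639376
```

View pics/wrist_9.png

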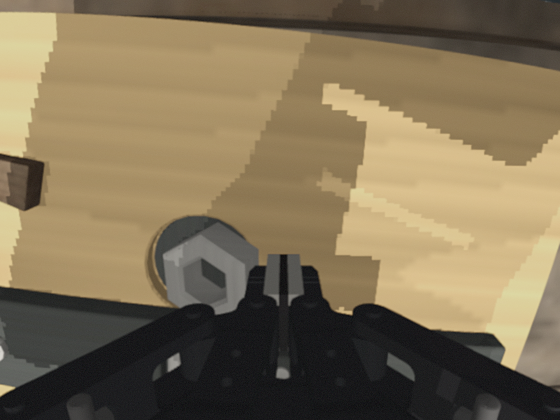

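>>> play_rows([
  {"grip": 1, "x": 0.0001, "y": -0.001, "z": 0, "rx": 0, "ry": 0, "rz": 0},
  {"grip": 1, "x": 0.0001, "y": -0.001, "z": 0, "rx": 0, "ry": 0, "rz": 0},
], squeeze=20)

```text
time_s: 12.02
position: [0.537, -0.0734, 0.0383]
tool_rot: [[-0.999, -0.04, -0.0], [-0.04, 0.999, 0.0], [0.0, 0.0, -1.0]]
ft_force: [0.1, 0.8, 0.1]
grip_width: 0.0003
```

>>> play_rows([
  {"grip": 1, "x": 0.0001, "y": -0.001, "z": 0, "rx": 0, "ry": 0, "rz": 0},
], squeeze=20)

```text
time_s: 12.15
position: [0.5369, -0.0745, 0.0383]
tool_rot: [[-0.999, -0.04, -0.0], [-0.04, 0.999, -0.0], [0.0, -0.0, -1.0]]
ft_force: [-1.0, 0.5, -0.6]
grip_width: 0.0001
```

```bash
python3 look.py 10 wrist; python3 - <<'E'
from h import *
import pickle
im=pickle.load(open('wrist_10.pkl','rb')); P=pts(im)
m=(abs(P[...,0]-.535)<.03)&(P[...,1]<-.085)&(P[...,1]>-.135)&(P[...,2]<.06)
for v in range(225,310,10): print(v,[(u,P[v,u,2].round(3)) for u in range(160,260,12)])
E
```

```text
12.2 [ 0.537  -0.0746  0.0383] [ 1.34 -0.61 -0.92] 0.00013881778501991003
225 [(160, np.float64(0.021)), (172, np.float64(0.022)), (184, np.float64(0.015)), (196, np.float64(0.015)), (208, np.float64(0.015)), (220, np.float64(0.022)), (232, np.float64(0.014)), (244, np.float64(0.023)), (256, np.float64(0.022))]
235 [(160, np.float64(0.022)), (172, np.float64(0.015)), (184, np.float64(0.016)), (196, np.float64(0.03)), (208, np.float64(0.034)), (220, np.float64(0.167)), (232, np.float64(0.025)), (244, np.float64(0.015)), (256, np.float64(0.023))]
245 [(160, np.float64(0.014)), (172, np.float64(0.013)), (184, np.float64(0.034)), (196, np.float64(0.038)), (208, np.float64(0.038)), (220, np.float64(0.036)), (232, np.float64(0.033)), (244, np.float64(0.029)), (256, np.float64(0.015))]
255 [(160, np.float64(0.015)), (172, np.float64(0.034)), (184, np.float64(0.036)), (196, np.float64(0.037)), (208, np.float64(0.039)), (220, np.float64(0.039)), (232, np.float64(0.039)), (244, np.float64(0.035)), (256, np.float64(0.027))]
265 [(160, np.float64(0.015)), (172, np.float64(0.035)), (184, np.float
[... 417 characters left out ...]
np.float64(0.021)), (172, np.float64(0.034)), (184, np.float64(0.034)), (196, np.float64(0.027)), (208, np.float64(0.023)), (220, np.float64(0.015)), (232, np.float64(0.041)), (244, np.float64(0.041)), (256, np.float64(0.049))]
295 [(160, np.float64(0.023)), (172, np.float64(0.034)), (184, np.float64(0.034)), (196, np.float64(0.033)), (208, np.float64(0.03)), (220, np.float64(0.031)), (232, np.float64(0.041)), (244, np.float64(0.04)), (256, np.float64(0.064))]
305 [(160, np.float64(0.022)), (172, np.float64(0.022)), (184, np.float64(0.034)), (196, np.float64(0.072)), (208, np.float64(0.072)), (220, np.float64(0.04)), (232, np.float64(0.04)), (244, np.float64(0.07)), (256, np.float64(0.071))]
```

View pics/wrist_10.png

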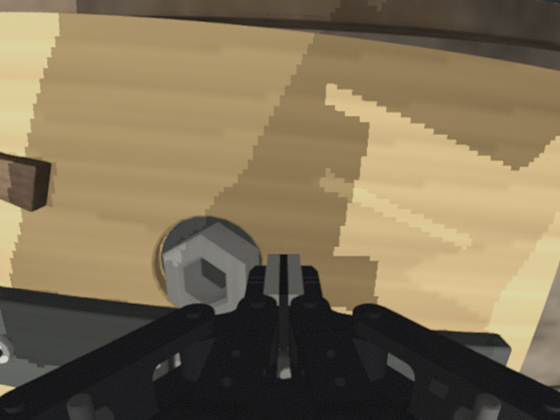

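>>> play_rows([
  {"grip": 1, "x": 0.0001, "y": -0.001, "z": 0, "rx": 0, "ry": 0, "rz": 0},
], squeeze=20)

```text
time_s: 12.32
position: [0.5369, -0.0754, 0.0383]
tool_rot: [[-0.999, -0.04, 0.0], [-0.04, 0.999, -0.0], [-0.0, -0.0, -1.0]]
ft_force: [-0.2, 1.0, 1.2]
grip_width: 0.0002
```

>>> play_rows([
  {"grip": 1, "x": 0.0001, "y": -0.001, "z": 0, "rx": 0, "ry": 0, "rz": 0},
], squeeze=20)

```text
time_s: 12.45
position: [0.5369, -0.0765, 0.0383]
tool_rot: [[-0.999, -0.04, 0.0], [-0.04, 0.999, -0.0], [-0.0, -0.0, -1.0]]
ft_force: [-0.2, 0.6, 0.1]
grip_width: 0.0001
```

```bash
cat > nz.py <<'E'
from h import *
import pickle,sys
im=pickle.load(open(f'wrist_{sys.argv[1]}.pkl','rb')); P=pts(im)
for v in range(235,305,10): print(v,[(u,float(P[v,u,2].round(3))) for u in range(160,265,12)])
E
python3 look.py 11 wrist; python3 nz.py 11
```

```text
12.5 [ 0.5369 -0.0766  0.0383] [0.36 0.76 0.53] 9.88539314491751e-05
235 [(160, 0.023), (172, 0.015), (184, 0.015), (196, 0.028), (208, 0.033), (220, 0.03), (232, 0.024), (244, 0.017), (256, 0.022)]
245 [(160, 0.022), (172, 0.015), (184, 0.033), (196, 0.034), (208, 0.033), (220, 0.033), (232, 0.033), (244, 0.027), (256, 0.015)]
255 [(160, 0.02), (172, 0.034), (184, 0.034), (196, 0.033), (208, 0.013), (220, 0.033), (232, 0.034), (244, 0.033), (256, 0.015)]
265 [(160, 0.02), (172, 0.034), (184, 0.033), (196, 0.015), (208, 0.015), (220, 0.015), (232, 0.033), (244, 0.034), (256, 0.017)]
275 [(160, 0.02), (172, 0.034), (184, 0.031), (196, 0.017), (208, 0.015), (220, 0.014), (232, 0.014), (244, 0.033), (256, 0.04)]
285 [(160, 0.022), (172, 0.035), (184, 0.034), (196, 0.026), (208, 0.022), (220, 0.019), (232, 0.027), (244, 0.034), (256, 0.048)]
295 [(160, 0.023), (172, 0.034), (184, 0.033), (196, 0.032), (208, 0.029), (220, 0.031), (232, 0.033), (244, 0.034), (256, 0.065)]
```

View pics/wrist_11.png

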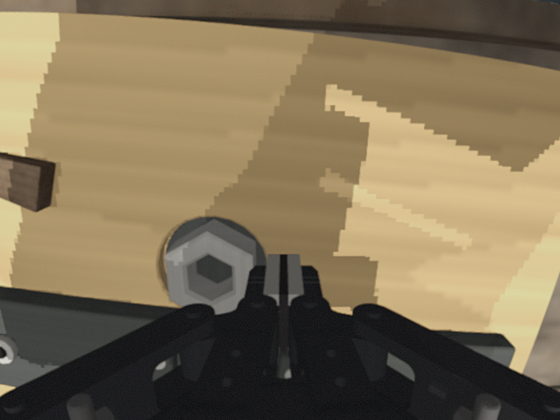

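>>> play_rows([
  {"grip": 1, "x": 0, "y": 0.006, "z": 0, "rx": 0, "ry": 0, "rz": 0},
  {"grip": 1, "x": 0, "y": 0.004, "z": 0, "rx": 0, "ry": 0, "rz": 0},
  {"grip": 1, "x": 0, "y": 0, "z": -0.04, "rx": 0, "ry": 0, "rz": 0},
  {"grip": 1, "x": 0, "y": 0, "z": -0.05, "rx": 0, "ry": 0, "rz": 0},
  {"grip": 1, "x": 0, "y": 0, "z": -0.02, "rx": 0, "ry": 0, "rz": 0.1},
  {"grip": 1, "x": -0.048, "y": -0.016, "z": 0, "rx": 0, "ry": 0, "rz": 0},
  {"grip": 1, "x": -0.048, "y": -0.016, "z": 0, "rx": 0, "ry": 0, "rz": 0},
  {"grip": 1, "x": 0, "y": 0, "z": 0, "rx": 0, "ry": 0, "rz": 0},
  {"grip": 1, "x": 0, "y": 0, "z": 0, "rx": 0, "ry": 0, "rz": 0},
], squeeze=20)

```text
time_s: 13.62
position: [0.6298, -0.1036, 0.1479]
tool_rot: [[-0.998, 0.059, -0.001], [0.059, 0.998, 0.0], [0.001, 0.0, -1.0]]
ft_force: [-1.0, 0.4, -0.5]
grip_width: 0.0
```

```bash
python3 look.py 12 wrist scene
```

```text
13.725 [ 0.6296 -0.1035  0.1485] [0.39 0.3  0.88] 6.780424040999877e-05
```

View pics/wrist_12.png

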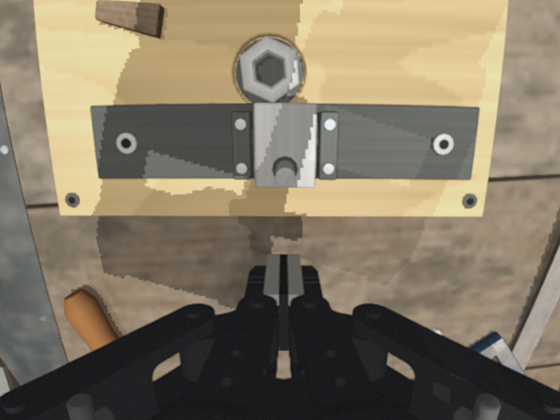

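View pics/scene_12.png

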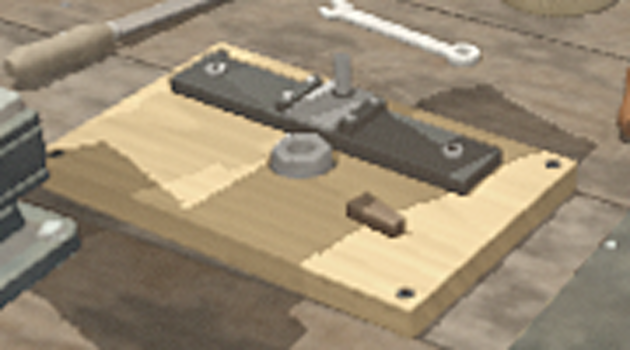

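```bash
python3 - <<'E'
from h import *
import pickle
im=pickle.load(open('wrist_12.pkl','rb')); P=pts(im)
for u,v in [(286,163),(283,168),(288,168),(286,180),(241,168),(329,125),(241,125),(329,168),(285,120),(143,140),(250,70),(290,70),(270,50),(270,92)]: print((u,v),P[v,u,:3].round(4))
print('post', onplane(im,[(286,167)],.0715))
d=P[150:190,265:310]; m=(d[...,2]>.06); print(d[m][:,:3].mean(0),d[m][:,:3].min(0),d[m][:,:3].max(0))
E
```

```text
(286, 163) [ 0.594  -0.0995  0.0561]
(283, 168) [ 0.5945 -0.1014  0.0709]
(288, 168) [ 0.5946 -0.0985  0.0711]
(286, 180) [ 0.6015 -0.1     0.0713]
(241, 168) [ 0.5971 -0.1286  0.0458]
(329, 125) [ 0.5733 -0.0713  0.0464]
(241, 125) [ 0.5701 -0.1262  0.0453]
(329, 168) [ 0.6003 -0.0721  0.0468]
(285, 120) [ 0.5688 -0.0985  0.043 ]
(143, 140) [ 0.5757 -0.1937  0.0357]
(250, 70) [ 0.5363 -0.1191  0.0318]
(290, 70) [ 0.538  -0.0935  0.0337]
(270, 50) [ 0.525  -0.1054  0.0327]
(270, 92) [ 0.5508 -0.1071  0.0336]
post [[ 0.59392371 -0.09961355  0.0715    ]]
[ 0.5979876  -0.10042136  0.07522339] [ 0.55942032 -0.1064388   0.06031766] [ 0.60548818 -0.09471374  0.27695528]
```

>>> play_rows([
  {"grip": 1, "x": 0, "y": 0.002, "z": 0.04, "rx": 0, "ry": 0, "rz": 0},
  {"grip": 1, "x": 0, "y": 0, "z": 0.03, "rx": 0, "ry": 0, "rz": 0},
  {"grip": 1, "x": 0, "y": 0, "z": 0.014, "rx": 0, "ry": 0, "rz": 0},
  {"grip": 1, "x": 0, "y": 0, "z": 0, "rx": 0, "ry": 0, "rz": 0},
  {"grip": 1, "x": 0.004, "y": 0, "z": 0, "rx": 0, "ry": 0, "rz": 0},
  {"grip": 1, "x": 0.003, "y": 0, "z": 0, "rx": 0, "ry": 0, "rz": 0},
  {"grip": 1, "x": 0.002, "y": 0, "z": 0, "rx": 0, "ry": 0, "rz": 0},
], squeeze=20)

```text
time_s: 14.6
position: [0.6214, -0.1016, 0.065]
tool_rot: [[-0.998, 0.06, 0.001], [0.06, 0.998, -0.0], [-0.001, -0.0, -1.0]]
ft_force: [-0.2, -0.5, -0.5]
grip_width: -0.0002
```

```bash
python3 look.py 13 wrist scene
```

```text
14.7 [ 0.6214 -0.1016  0.0647] [-1.11 -0.15  0.33] 0.00011520488575419601
```

View pics/wrist_13.png

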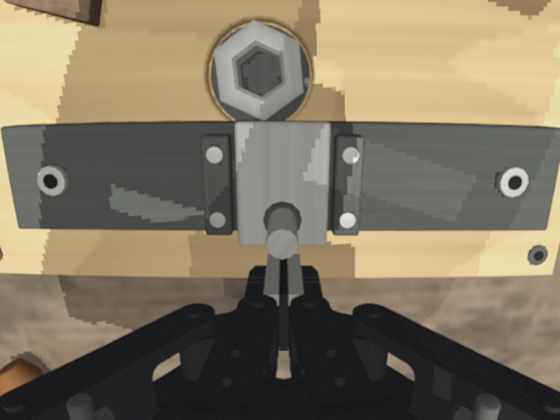

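View pics/scene_13.png

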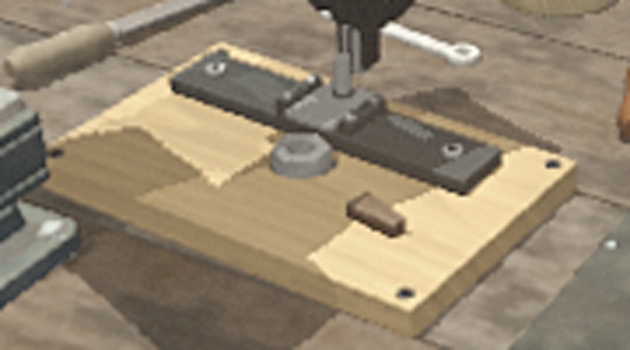

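>>> play_rows([
  {"grip": 1, "x": 0.002, "y": 0, "z": 0, "rx": 0, "ry": 0, "rz": 0},
  {"grip": 1, "x": 0.002, "y": 0, "z": 0, "rx": 0, "ry": 0, "rz": 0},
  {"grip": 1, "x": 0.002, "y": 0, "z": 0, "rx": 0, "ry": 0, "rz": 0},
  {"grip": 1, "x": 0.002, "y": 0, "z": 0, "rx": 0, "ry": 0, "rz": 0},
], squeeze=20)

```text
time_s: 15.2
position: [0.6138, -0.1011, 0.0643]
tool_rot: [[-0.998, 0.06, 0.001], [0.06, 0.998, -0.0], [-0.001, -0.0, -1.0]]
ft_force: [3.1, 0.3, -2.3]
grip_width: 0.0001
```

>>> play_rows([
  {"grip": 1, "x": 0.002, "y": 0, "z": 0, "rx": 0, "ry": 0, "rz": 0},
  {"grip": 1, "x": 0.002, "y": 0, "z": 0, "rx": 0, "ry": 0, "rz": 0},
], squeeze=20)

```text
time_s: 15.45
position: [0.6095, -0.1008, 0.0643]
tool_rot: [[-0.998, 0.06, 0.0], [0.06, 0.998, -0.0], [-0.0, -0.0, -1.0]]
ft_force: [2.3, 0.9, -2.1]
grip_width: -0.0001
```

>>> play_rows([
  {"grip": 1, "x": 0.002, "y": 0, "z": 0, "rx": 0, "ry": 0, "rz": 0},
  {"grip": 1, "x": 0.002, "y": 0, "z": 0, "rx": 0, "ry": 0, "rz": 0},
  {"grip": 1, "x": 0.002, "y": 0, "z": 0, "rx": 0, "ry": 0, "rz": 0},
  {"grip": 1, "x": 0.002, "y": 0, "z": 0, "rx": 0, "ry": 0, "rz": 0},
], squeeze=20)

```text
time_s: 15.95
position: [0.6014, -0.1004, 0.0643]
tool_rot: [[-0.998, 0.06, -0.0], [0.06, 0.998, 0.0], [0.0, 0.0, -1.0]]
ft_force: [2.5, -0.4, -1.8]
grip_width: 0.0004
```

>>> play_rows([
  {"grip": 1, "x": 0.002, "y": 0, "z": 0, "rx": 0, "ry": 0, "rz": 0},
  {"grip": 1, "x": 0.002, "y": 0, "z": 0, "rx": 0, "ry": 0, "rz": 0},
  {"grip": 1, "x": 0.002, "y": 0, "z": 0, "rx": 0, "ry": 0, "rz": 0},
  {"grip": 1, "x": 0.002, "y": 0, "z": 0, "rx": 0, "ry": 0, "rz": 0},
], squeeze=20)

```text
time_s: 16.45
position: [0.5934, -0.0999, 0.0643]
tool_rot: [[-0.998, 0.06, -0.0], [0.06, 0.998, 0.0], [0.0, 0.0, -1.0]]
ft_force: [2.9, 0.9, -0.9]
grip_width: 0.0
```

```bash
python3 look.py 14 scene
```

```text
16.5 [ 0.5932 -0.0998  0.0643] [ 1.84 -0.32 -1.89] -0.0004900583002508305
```

View pics/scene_14.png

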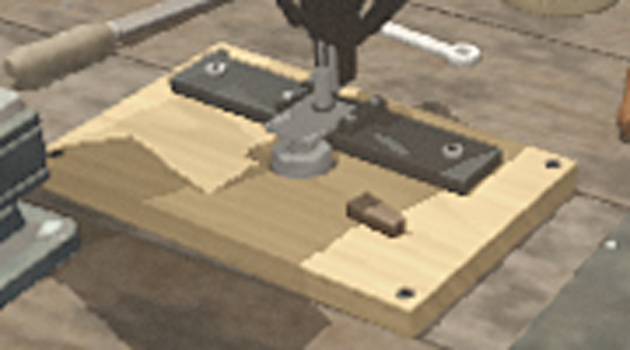

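Tongue is passing cleanly over the nut at about 3 N. Continuing in small steps towards the stop.

>>> play_rows([
  {"grip": 1, "x": 0.0015, "y": 0, "z": 0, "rx": 0, "ry": 0, "rz": 0},
  {"grip": 1, "x": 0.0015, "y": 0, "z": 0, "rx": 0, "ry": 0, "rz": 0},
  {"grip": 1, "x": 0.0015, "y": 0, "z": 0, "rx": 0, "ry": 0, "rz": 0},
], squeeze=20)

```text
time_s: 16.88
position: [0.589, -0.0996, 0.0643]
tool_rot: [[-0.998, 0.06, 0.0], [0.06, 0.998, 0.0], [-0.0, 0.0, -1.0]]
ft_force: [3.3, 0.2, -1.4]
grip_width: -0.0002
```

>>> play_rows([
  {"grip": 1, "x": 0.001, "y": 0, "z": 0, "rx": 0, "ry": 0, "rz": 0},
  {"grip": 1, "x": 0.001, "y": 0, "z": 0, "rx": 0, "ry": 0, "rz": 0},
], squeeze=20)

```text
time_s: 17.12
position: [0.587, -0.0995, 0.0643]
tool_rot: [[-0.998, 0.06, 0.0], [0.06, 0.998, 0.0], [-0.0, 0.0, -1.0]]
ft_force: [4.3, 1.0, -0.8]
grip_width: -0.0002
```

>>> play_rows([
  {"grip": 1, "x": 0.001, "y": 0, "z": 0, "rx": 0, "ry": 0, "rz": 0},
], squeeze=20)

```text
time_s: 17.25
position: [0.586, -0.0994, 0.0643]
tool_rot: [[-0.998, 0.06, -0.0], [0.06, 0.998, 0.0], [0.0, 0.0, -1.0]]
ft_force: [2.5, 1.8, -1.6]
grip_width: 0.0003
```

>>> play_rows([
  {"grip": 1, "x": 0.001, "y": 0, "z": 0, "rx": 0, "ry": 0, "rz": 0},
], squeeze=20)

```text
time_s: 17.38
position: [0.585, -0.0994, 0.0643]
tool_rot: [[-0.998, 0.06, 0.0], [0.06, 0.998, 0.0], [-0.0, 0.0, -1.0]]
ft_force: [2.5, 1.8, -0.7]
grip_width: 0.0
```

>>> play_rows([
  {"grip": 1, "x": 0.001, "y": 0, "z": 0, "rx": 0, "ry": 0, "rz": 0},
], squeeze=20)

```text
time_s: 17.5
position: [0.5841, -0.0993, 0.0643]
tool_rot: [[-0.998, 0.06, 0.0], [0.06, 0.998, 0.0], [-0.0, 0.0, -1.0]]
ft_force: [4.9, 1.6, -2.1]
grip_width: -0.0001
```

>>> play_rows([
  {"grip": 1, "x": 0.0007, "y": 0, "z": 0, "rx": 0, "ry": 0, "rz": 0},
], squeeze=20)

```text
time_s: 17.62
position: [0.584, -0.0993, 0.0644]
tool_rot: [[-0.998, 0.06, 0.002], [0.06, 0.998, -0.0], [-0.002, -0.0, -1.0]]
ft_force: [8.2, 2.7, -4.8]
grip_width: 0.0001
```

>>> play_rows([
  {"grip": 1, "x": 0.0007, "y": 0, "z": 0, "rx": 0, "ry": 0, "rz": 0},
], squeeze=20)

```text
time_s: 17.75
position: [0.5839, -0.0993, 0.0645]
tool_rot: [[-0.998, 0.06, 0.004], [0.06, 0.998, -0.0], [-0.004, -0.0, -1.0]]
ft_force: [9.9, 1.9, -4.7]
grip_width: 0.0001
```

>>> play_rows([
  {"grip": 1, "x": -0.003, "y": 0, "z": 0, "rx": 0, "ry": 0, "rz": 0},
  {"grip": 1, "x": -0.015, "y": 0, "z": 0, "rx": 0, "ry": 0, "rz": 0},
  {"grip": 1, "x": 0, "y": 0, "z": -0.05, "rx": 0, "ry": 0, "rz": 0},
  {"grip": 1, "x": -0.01, "y": 0, "z": -0.05, "rx": 0, "ry": 0, "rz": 0},
  {"grip": 1, "x": 0, "y": 0.0, "z": 0, "rx": 0, "ry": 0, "rz": 0},
  {"grip": 1, "x": 0, "y": 0.0, "z": 0, "rx": 0, "ry": 0, "rz": 0},
], squeeze=20)

```text
time_s: 18.5
position: [0.6098, -0.1008, 0.1635]
tool_rot: [[-0.998, 0.06, -0.002], [0.06, 0.998, 0.0], [0.002, 0.0, -1.0]]
ft_force: [0.3, -0.6, -0.6]
grip_width: -0.0001
```

```bash
python3 look.py 15 wrist scene; python3 - <<'E'
from h import *
import pickle
im=pickle.load(open('wrist_15.pkl','rb')); P=pts(im)
m=(P[...,2]>.064)&(P[...,2]<.076)&(P[...,0]<.6)&(P[...,0]>.53); q=P[m][:,:3]; print('post top',np.median(q,0),q.min(0),q.max(0),len(q))
s=pickle.load(open('scene_15.pkl','rb')); S=pts(s)
E
```

```text
18.6 [ 0.6097 -0.1008  0.1628] [-0.83 -0.17 -0.53] -0.0001545067535037778
post top [ 0.56647545 -0.09844885  0.07170575] [ 0.56094515 -0.10427965  0.06431657] [ 0.57274274 -0.09267468  0.07368721] 314
```

View pics/wrist_15.png

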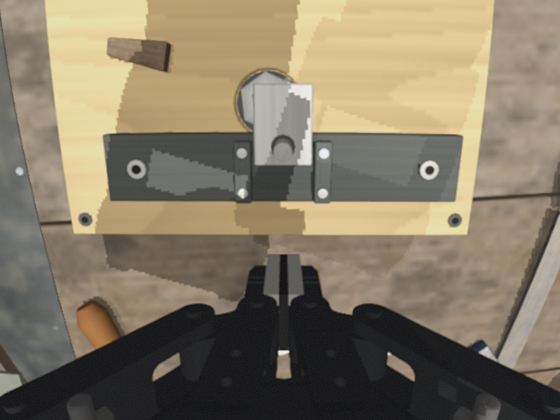

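View pics/scene_15.png

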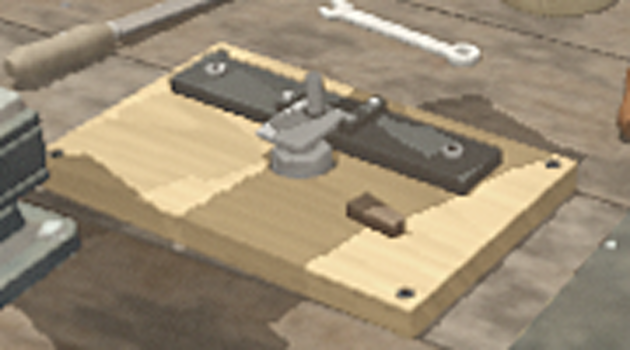

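```bash
python3 - <<'E'
from h import *
import pickle
im=pickle.load(open('wrist_15.pkl','rb')); P=pts(im)
print([P[v,u,:3].round(3).tolist() for u,v in [(245,95),(248,110),(262,79)]])
a=pickle.load(open('scene.pkl','rb'))['color']; b=pickle.load(open('scene_15.pkl','rb'))['color']
d=cv2.absdiff(a,b).max(2)[210:340,255:420]; print('changed px offcut/right region',(d>40).sum())
print(order.close_job())
E
```

```text
[[0.531, -0.122, 0.033], [0.541, -0.121, 0.034], [0.521, -0.11, 0.032]]
changed px offcut/right region 599
the job is handed in; nothing more can be done
None
```

The nut is seated flat in the pocket, the keeper is drawn out over it to its stop, and the job is handed in at about 18.6 s.

**Nut:** I used the 36 mm nut on the plate; the other one, at top-camera pixel (143, 251), measures about 54 mm and lies on the bench. I nudged it to the fence with both fingertips, about 9 N at first contact. I then slid it along with the closed fingers, at most about 2 N at each reading, until it tipped and dropped. The finger force did not clearly show the drop; I took it from the camera depth instead. Its top read 33–34 mm all over, against 41 mm before, and its uncovered part still read 32–34 mm after the keeper was drawn.

**Keeper:** I pushed the post from its far side at about 3 N until the force rose to about 10 N (11 N in total) with no further movement, then drew back. The post then stood about 9 mm behind the fence face, which matches the 36 mm home position within the calibration.

**Forces:** I read these at the end of each move, so brief peaks in between were not seen.

**Bystanders:** In the last pictures the offcut and spanner look unmoved. A pixel comparison of the area to the right of the plate, which also takes in the offcut, showed 599 changed pixels. I put these down to the arm's moving shadow on the plate, but I did not look into it further. I did not measure the sanding block or tape measure again; the arm was never near them.

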